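Push a plaster mould home and lock it with the toggle clamp

TASK

Push the plaster mould along its channel until it sits fully home against the wooden end stop. Then push the toggle clamp's upright handle back and down until it snaps over centre into lock, so that the clamp's rubber foot bears on the mould. Only push with the fingers, do not lift anything, and leave the jar, tub and cup standing where they are.

Things in the scene. Friction and masses are not known exactly. Their poses are not given: they have to be found in the camera images.
- fixture: Plywood board fixed to the table, top 18 mm above it; covers x -65 to 128, y -60 to 145 mm of its frame. Origin at table height under the clamp arm's pivot; z up, +x from clamp to mould channel, +y along the channel to its open end. The steel toggle clamp stands at x -58 to 14 mm, y within 22 mm of 0; its arm swings in the plane y = 0, out over the channel.
- end_stop (a point): Middle of the foot of the end stop's face, at x 72, y -40, z 18 mm in the board's frame. The wooden stop (28 mm high above the board) closes the channel, which runs from here along the board's +y for 170 mm, 76 mm wide, between wooden rails 10 mm wide and 14 mm high above the board.
- mould: Loose plaster block (closed casting mould with a pour hole), 70 (x) x 110 (y) x 45 mm tall, 0.45 to 0.7 kg. Origin: centre of its underside. Stands in the channel, axes parallel to the board's, 35 to 55 mm short of the stop; pushing its +y face towards the board's -y slides it home. Home, its origin is at x 72 (3 mm play either way), y 15, z 18 mm in the board's frame.
- clamp_handle (a joint): Handle angle (rad): 0 open, handle upright (88.6 deg up from the board's +x); grows as it swings to the board's -x side and down. Dead point about 1.31; locked on its stop at 1.455, pointing to -x, 8 deg above level. A spring drives it back to 0 before the dead point, on to 1.455 after it; pushing at the grip takes up to about 10 N, most near 0.65. The arm comes down with it.
- handle_pivot (a point): Axis of the clamp handle: at x -40, y 0, z 50 mm in the board's frame; the axis is parallel to the board's y.
- handle_grip (a point): Point to push, on the middle of the handle's front face (facing the mould while open, up when locked), 75 mm along the handle from its pivot and 9 mm off its centre line; moves with the handle. The black grip is 26 mm wide (along the board's y), 18 mm thick and runs from 38 to 100 mm from the pivot.
- clamp_foot: Spring-loaded rubber foot, 19 mm across, below the end of the clamp arm; origin on the arm's centre line. When locked it is at x 62, y 0 mm in the board's frame and bears on the mould's top with about 8 N. While open, the arm is raised 58 deg, its tip about 140 mm above the table.
- jar: Bystander: underglaze jar with a screw cap, 55 mm across, 83 mm tall; origin at the centre of its underside.
- snap_tub: Bystander: low plastic tub with a snap lid, 72 mm across, 55 mm tall; origin at the centre of its underside.
- cup: Bystander: bare clay cup, 65 mm across, 59 mm tall; origin at the centre of its underside.

How it is judged:
By the outcome, as a careful person would: the job done as asked, in the order asked, and still so for the second after the job is handed in, with the robot touching nothing.
It also fails if it takes over 48 s, if anything falls off the work surface, if the arm or the gripper's body presses on something with over 40 N, if the wrist force passes 120 N, or if a joint passes its speed limit or range.

ROBOT

A 6-joint arm with a two-finger parallel gripper is mounted at the origin on a cart in front of the work surface, level with it; the furniture and walls round the work are solid. World frame = base frame: x ahead of the robot, y to its left, z up, the work surface at z = 0. Lengths are in mm, angles in rad, forces in N, time in s.
With the tool pointing down it reaches from about 375 to 900 mm from the base axis. Payload 3.1 kg.
Tool frame: the origin (TCP) lies midway between the tips of the shut fingers; the grasp point (between the pads) lies 19 mm behind it; z points along the fingers, x is the direction in which the jaws open and shut, and the axes are right-handed (so a half turn about z gives the same grasp; the last joint's range is limited). The gripper opens to 87 mm and grips with 3 to 60 N. Pads are 19 mm wide; open, the fingers measure 117 mm over their backs; the gripper's body (75 mm by 190 mm) begins 51 mm behind the grasp point.
Start: joints at [1.083, 0.527, 1.433, -0, 1.181, -0.178], TCP at [190.502, 595.236, 222.548] pointing down, gripper open.
Joint ranges: [-3.08, 3.08], [-0.75, 2.2], [0.22, 2.44], [-1.43, 4.57], [0, 2.65], [-2.85, 2.85]. Speed limits (rad/s): [2.79, 2.79, 3.14, 3.14, 3.14, 3.14].

INTERFACE

Orientations are given as a rotation vector (axis times angle).
In Python, from station import robot, imaging, ticket gives the robot as it stands.
- The arm moves only by the shell command python3 -m pendant 'ROWS'. ROWS is JSON, a list of rows, each an object of numbers: "dx", "dy", "dz": the shift along the tool's x, y, z in cm; "yaw": the turn about the tool's z in degrees; "gripper": the finger opening in cm, from 0 to 8.7. A call has 1 to 12 rows; each row shifts and turns the commanded pose from where the row before left it, along the tool's axes as they then stand; what a row does not reach is not made up. A row lasts 1/12 s, in which the tool goes at most 41.7 mm and 7.16 degrees, less where a joint would pass 70% of its speed; a pose out of reach is approached as far as the arm can. A call with a gripper value outside its range is refused whole. The fingers move at their own pace and stop on an object; the grip force is fixed at half the most. Time passes only in rows, so rows that do not move let the fingers close. It gives the time, the measured TCP pose, the force and the opening at its end, in the units of the state.
- robot.state(): the state, without advancing time (a new reading comes with each control period).
- imaging.snapshot(name): name is "scene" or "top" or "wrist"; returns a dict with "frame" (384x512x3 uint8, blue, green, red), "intrinsics" (3x3 intrinsics, pixels), "rvec" (rotation vector, rad) and "tvec" (3), from world to camera coordinates, as OpenCV has them; the wrist camera has in their place "hand_eye" (4x4, takes a point from camera to tool coordinates, whose origin is the TCP and whose axes are the tool frame's). Camera axes: x right, y down, z forward; pixel columns grow to the right and rows downward; lengths in mm; the calibration is good to about 2 mm. The wrist camera is an equidistant fisheye: a pixel r from the principal point sees the ray r / f radians off the axis. A picture is of the moment at which its call begins: read the wrist's pose just before it. There is no depth.
- ticket.close_job(): hands the job in, once; it reports no verdict.
The state is a dict: "clock": time; "q": joint angles; "qd": joint speeds; "tau": joint torques, N m; "tool_pos": TCP position; "tcp_rot": TCP orientation; "ft_force": force on the tool from outside, world axes, zero at the start; "moment": the same for the moment, N m; "grip_width": opening from 0.0 (shut) to 1.0 (fully open).
Only numpy, scipy, OpenCV 4.12 (cv2) and the standard library are available. Lean on these libraries where they do the work, as an engineer would, in place of code of your own. Each camera call takes 0.05 s, during which the arm holds its last target.

## Working session

There is one attempt and no reset: what is moved stays moved. The work goes in short steps, Python scripts to look and compute and a shell command to move; the robot and the scene stay as the last step left them, time stands still between calls to the robot, and variables do not carry over. Pictures are saved under pics/ and viewed, and the job is handed in when it is done.

```bash
mkdir -p pics; ls; python3 - <<'E'
from station import robot, imaging, ticket
import cv2,numpy as np
print(robot.state())
for n in ["scene","top","wrist"]:
    s=imaging.snapshot(n); cv2.imwrite(f"pics/{n}0.png",s["frame"])
    print(n,{k:np.array(v).round(3).tolist() for k,v in s.items() if k!="frame"})
E
```

```text
pics
{'clock': 0.0, 'q': array([ 1.08251720e+00,  5.28463689e-01,  1.43387690e+00, -3.49024015e-06,
        1.18137148e+00, -1.78521491e-01]), 'qd': array([-0.00035225, -0.00010147,  0.00038557, -0.00088694,  0.00078543,
        0.00012671]), 'tau': array([-1.17540923e-03, -4.40052545e+01, -1.76586431e+01,  6.31208997e-02,
        5.82629757e-02, -1.56491142e-04]), 'tool_pos': array([190.16348125, 594.61994449, 221.58122113]), 'tcp_rot': array([ 2.53677929,  1.85162433, -0.00299174]), 'ft_force': array([0.59942332, 0.09402068, 0.19302183]), 'moment': array([0.00240447, 0.00114376, 0.02274833]), 'grip_width': 0.9999829640018021}
scene {'intrinsics': [[443.859, 0.0, 257.958], [0.0, 443.859, 198.462], [0.0, 0.0, 1.0]], 'rvec': [1.876, -0.708, 0.434], 'tvec': [-596.769, 198.023, 660.499]}
top {'intrinsics': [[419.106, 0.0, 255.533], [0.0, 419.106, 192.104], [0.0, 0.0, 1.0]], 'rvec': [2.147, -2.18, 0.128], 'tvec': [-167.159, 625.68, 884.236]}
wrist {'intrinsics': [[297.319, 0.0, 253.941], [0.0, 297.319, 193.255], [0.0, 0.0, 1.0]], 'hand_eye': [[1.0, 0.001, -0.0, -0.204], [-0.001, 0.957, 0.291, -80.236], [0.001, -0.291, 0.957, -162.134], [0.0, 0.0, 0.0, 1.0]]}
```

View pics/scene0.png

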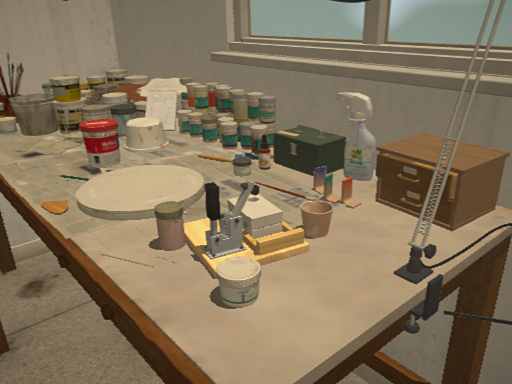

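View pics/top0.png

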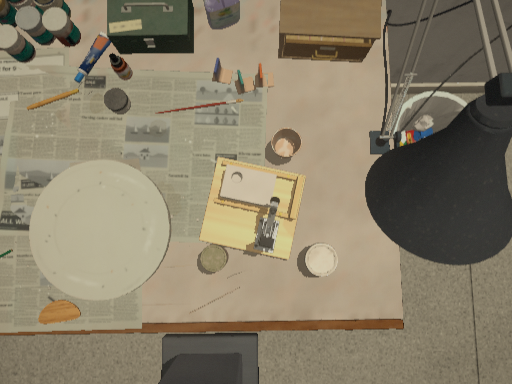

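View pics/wrist0.png

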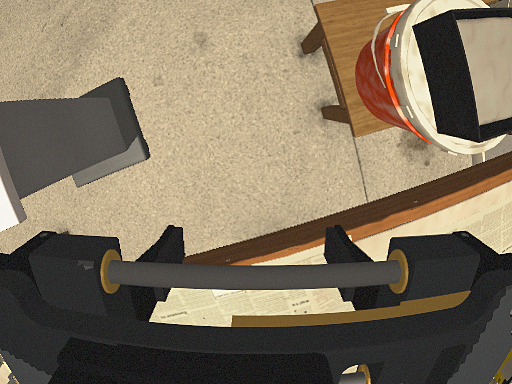

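```bash
cat > h.py <<'E'
import numpy as np,cv2
from station import robot, imaging
def proj(s,P):
    p,_=cv2.projectPoints(np.array(P,float).reshape(-1,3),np.array(s["rvec"],float),np.array(s["tvec"],float),np.array(s["intrinsics"],float),None); return p.reshape(-1,2)
def back(s,uv,z):
    R=cv2.Rodrigues(np.array(s["rvec"],float))[0];t=np.array(s["tvec"],float).ravel()
    d=R.T@np.linalg.inv(s["intrinsics"])@np.array([uv[0],uv[1],1.]);c=-R.T@t
    return c+d*(z-c[2])/d[2]
def crop(s,x0,y0,x1,y1,f,name):
    cv2.imwrite(name,cv2.resize(s["frame"][y0:y1,x0:x1],None,fx=f,fy=f,interpolation=cv2.INTER_CUBIC))
E
python3 - <<'E'
from h import *
s=imaging.snapshot("top")
print(proj(s,[[0,0,0],[190,595,0],[190,595,222],[500,0,0],[500,100,0]]))
crop(s,185,115,345,285,4.6,"pics/topc.png") if 0 else crop(s,190,120,350,280,3.7,"pics/topc.png")
s=imaging.snapshot("scene")
print(proj(s,[[0,0,0],[190,595,0],[190,595,222],[500,0,0],[500,100,0]]))
crop(s,150,165,350,315,4,"pics/scenec.png")
E
```

```text
[[ 176.30409629  488.66085959]
 [ -99.18820288  398.8054706 ]
 [-213.37605349  449.82661819]
 [ 177.78420556  249.53706387]
 [ 133.2394653   250.21833291]]
[[-143.07357588  331.534945  ]
 [ -54.5478681   188.8632456 ]
 [ -81.58340396  106.13316949]
 [ 157.2657287   226.8128268 ]
 [ 136.07203969  212.37467472]]
```

View pics/topc.png

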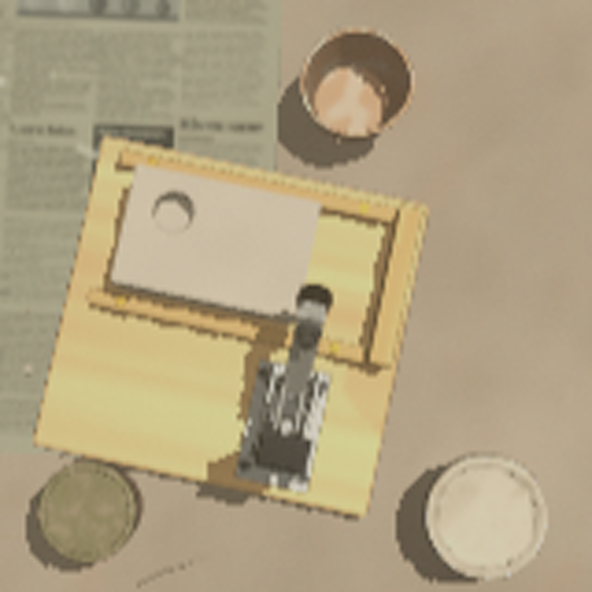

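View pics/scenec.png

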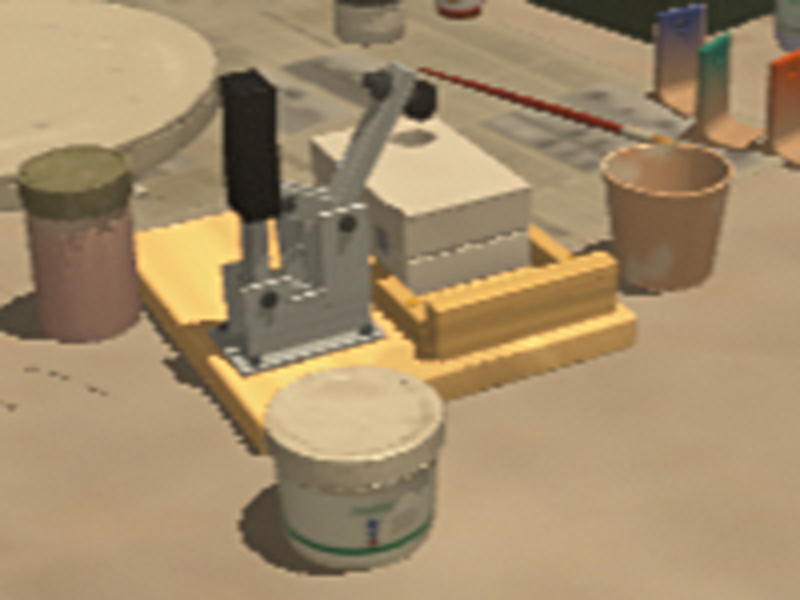

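```bash
python3 - <<'E'
from h import *
from scipy.optimize import least_squares
s=imaging.snapshot("top")
def w(u,v,z): return back(s,((u+.5)/3.7-.5+190,(v+.5)/3.7-.5+120),z)
obs=[w(103,138,18),w(360,517,18),w(35,445,18)]
B=np.array([[128,145],[-65,-60],[-65,145]])
def T(p,b): 
    c,s_=np.cos(p[2]),np.sin(p[2]); return np.array([p[0]+c*b[0]-s_*b[1],p[1]+s_*b[0]+c*b[1]])
r=least_squares(lambda p:np.concatenate([T(p,b)-o[:2] for b,o in zip(B,obs)]),[500,0,0])
p=r.x;print(p,r.fun.round(1))
np.save("board.npy",p)
def inv(q): 
    c,s_=np.cos(p[2]),np.sin(p[2]);d=np.array(q[:2])-p[:2];return np.array([c*d[0]+s_*d[1],-s_*d[0]+c*d[1]])
for n,u,v,z in [("mTL",137,165,63),("mTR",321,206,63),("mBR",298,312,63),("mBL",110,285,63),("stopTR",430,205,46),("cup",358,85,59),("tub",487,515,55),("jar",87,512,83)]:
    q=w(u,v,z);print(n,q.round(0),inv(q).round(1))
sc=imaging.snapshot("scene")
pts=[]
for b,z in [((128,-60),18),((-65,-60),18),((-65,145),18),((-40,0),50),((-40,0),150),((-31,0),125)]:
    pts.append([*T(p,b),z])
im=cv2.resize(sc["frame"][165:315,150:350],None,fx=4,fy=4,interpolation=cv2.INTER_CUBIC)
for q in proj(sc,pts):
    cv2.circle(im,tuple(int(a) for a in ((q-[150,165]+.5)*4-.5)),3,(0,0,255),-1)
cv2.imwrite("pics/chk.png",im)
print(np.array(pts).round(0))
E
```

```text
[ 5.50661768e+02 -2.03245370e+02 -2.30413265e-01] [ 1.8  0.4 -1.6 -3.4 -0.2  3. ]
mTL [ 681. -115.   63.] [107.  115.4]
mTR [ 656. -222.   63.] [106.3   6. ]
mBR [ 594. -207.   63.] [43.3  6.1]
mBL [611. -99.  63.] [ 35.4 115.1]
stopTR [ 658. -287.   46.] [123.5 -57. ]
cup [ 728. -245.   59.] [181.9  -0.3]
tub [ 477. -313.   55.] [ -46.7 -123.9]
jar [483. -88.  83.] [-92.1  97.2]
[[ 662. -291.   18.]
 [ 474. -247.   18.]
 [ 520.  -47.   18.]
 [ 512. -194.   50.]
 [ 512. -194.  150.]
 [ 520. -196.  125.]]
```

View pics/chk.png

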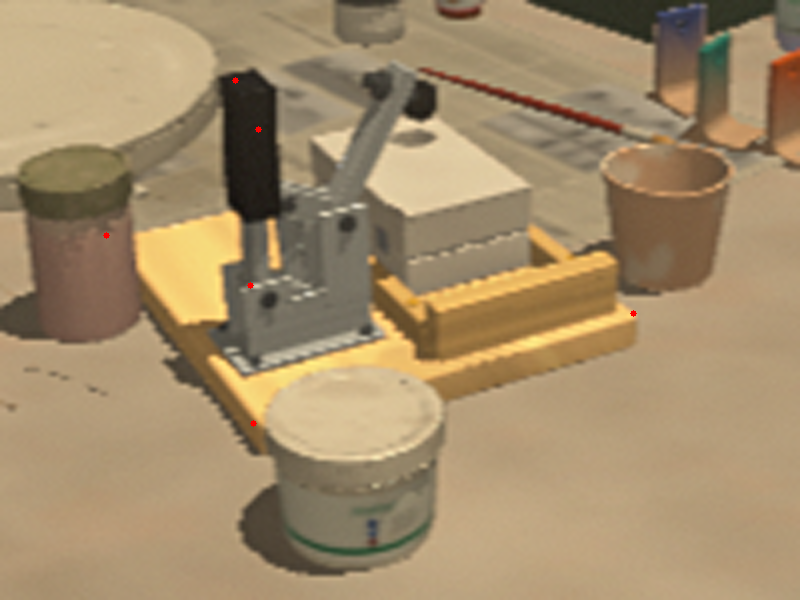

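```bash
python3 - <<'E'
from h import *
s=imaging.snapshot("top"); crop(s,240,185,300,265,10,"pics/t2.png"); cv2.imwrite("pics/t2.png",cv2.resize(s["frame"][190:262,240:310],None,fx=8,fy=8,interpolation=cv2.INTER_CUBIC))
s=imaging.snapshot("scene"); cv2.imwrite("pics/s2.png",cv2.resize(s["frame"][175:270,190:265],None,fx=6,fy=6,interpolation=cv2.INTER_CUBIC))
E
```

```text
(no output)
```

View pics/t2.png

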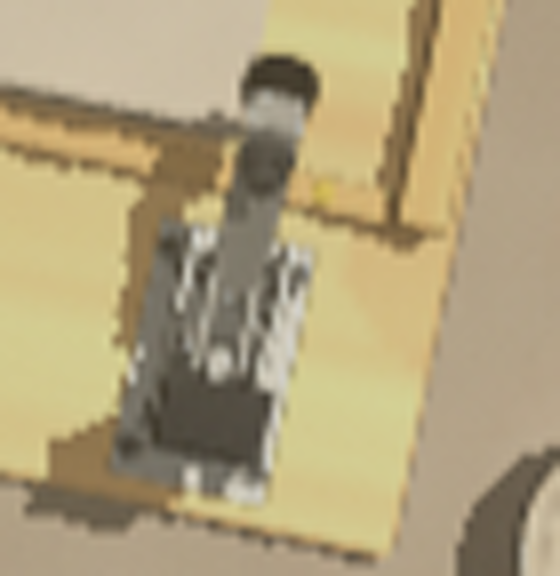

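View pics/s2.png

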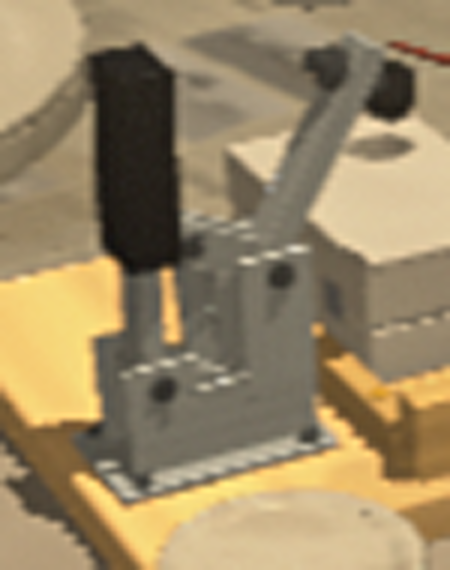

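```bash
python3 - <<'E'
from h import *
from scipy.optimize import least_squares
st=imaging.snapshot("top");ss=imaging.snapshot("scene")
f=lambda u,v,k,x,y:((u+.5)/k-.5+x,(v+.5)/k-.5+y)
top=[((128,145,18),f(103,138,3.7,190,120)),((-65,145,18),f(35,445,3.7,190,120)),((-65,-60,18),f(388,560,8,240,190)),
((-58,22,20),f(110,465,8,240,190)),((-58,-22,20),f(265,505,8,240,190)),((14,22,20),f(160,222,8,240,190)),((14,-22,20),f(315,252,8,240,190)),((-37.5,0,150),f(213,420,8,240,190))]
sc=[((-58,-22,20),f(125,503,6,190,175)),((14,-22,20),f(343,440,6,190,175)),((-37.5,0,150),f(132,60,6,190,175)),((128,-60,18),f(636,312,4,150,165))]
def W(p,b):
    c,s=np.cos(p[2]),np.sin(p[2]);return [p[0]+c*b[0]-s*b[1],p[1]+s*b[0]+c*b[1],b[2]]
def res(p): return np.concatenate([np.ravel(proj(st,[W(p,b) for b,_ in top])-[o for _,o in top]),np.ravel(proj(ss,[W(p,b) for b,_ in sc])-[o for _,o in sc])])
r=least_squares(res,np.load("board.npy"),loss="soft_l1");p=r.x
print(p,np.degrees(p[2]),res(p).reshape(-1,2).round(1).tolist());np.save("board.npy",p)
c,s_=np.cos(p[2]),np.sin(p[2])
def inv(q):
    d=np.array(q[:2])-p[:2];return np.array([c*d[0]+s_*d[1],-s_*d[0]+c*d[1]])
for n,u,v,z in [("mTL",137,165,63),("mTR",321,206,63),("mBL",110,285,63),("cup",358,85,59),("tub",487,515,55),("jar",87,512,83)]:
    q=back(st,f(u,v,3.7,190,120),z);print(n,q.round(0),inv(q).round(1))
E
```

```text
[ 5.51862329e+02 -2.04073120e+02 -2.22711174e-01] -12.76041030893939 [[-0.4, -0.9], [-0.9, 0.1], [1.1, -0.2], [-0.0, 0.8], [0.2, -0.1], [0.4, -0.8], [0.5, -0.5], [0.5, -0.6], [-0.8, -0.2], [-1.0, 0.2], [-0.7, -0.2], [0.1, 0.1]]
mTL [ 681. -115.   63.] [106.6 115.2]
mTR [ 656. -222.   63.] [105.    5.8]
mBL [611. -99.  63.] [ 34.9 115.4]
cup [ 728. -245.   59.] [180.6  -1.2]
tub [ 477. -313.   55.] [ -49. -123.]
jar [483. -88.  83.] [-92.7  98.5]
```

```bash
python3 -m pendant '[{"yaw":7.1,"gripper":3},{"yaw":7.1,"gripper":3},{"yaw":7.1,"gripper":3},{"yaw":7.1,"gripper":3},{"yaw":7.1,"gripper":3},{"yaw":7.1,"gripper":3},{"yaw":7.1,"gripper":3},{"yaw":7.1,"gripper":3},{"yaw":7.1,"gripper":3},{"yaw":7.1,"gripper":3},{"yaw":7.1,"gripper":3},{"yaw":7.0,"gripper":3}]'
cat >> h.py <<'E'
def go(bx,by,z):
    """remaining shift in tool axes (cm) to board point, yaw error deg, wrt tool x = board x + off"""
    p=np.load("board.npy");c,s=np.cos(p[2]),np.sin(p[2])
    t=np.array([p[0]+c*bx-s*by,p[1]+s*bx+c*by,z]);S=robot.state()
    R=cv2.Rodrigues(np.array(S["tcp_rot"]))[0]
    d=np.array(S["tool_pos"])-[p[0],p[1],0]
    print("t",round(S["clock"],2),"at board",(c*d[0]+s*d[1]).round(1),(-s*d[0]+c*d[1]).round(1),d[2].round(1),"shift cm",(R.T@(t-S["tool_pos"])/10).round(2),"heading-board deg",np.degrees(np.arctan2(R[1,0],R[0,0])-p[2]).round(2),"F board",np.round([c*S["ft_force"][0]+s*S["ft_force"][1],-s*S["ft_force"][0]+c*S["ft_force"][1],S["ft_force"][2]],1),"grip",round(S["grip_width"],3),"tz",R[:,2].round(3))
E
python3 -c "
from h import *
go(72,145,200)"
```

```text
t 0.55 at board -529.0 699.7 222.6 shift cm [-50.03  64.7    2.26] heading-board deg 85.01 F board [-0.1 -0.7 -0.4] grip 1.0 tz [-0.  0. -1.]$[0]: bad value
```

```bash
python3 -m pendant '[{"dx":0,"dy":0,"dz":0,"yaw":7.1,"gripper":3},{"dx":0,"dy":0,"dz":0,"yaw":7.1,"gripper":3}]'
```

```text
clock: 0.72
tool_pos: [190.5, 595.2, 222.6]
tcp_rot: [-2.751, -1.516, 0.0]
ft_force: [-0.7, 0.7, 0.4]
grip_width: 0.919
```

All keys are needed. Continuing.

```bash
python3 -m pendant '[{"dx":0,"dy":0,"dz":0,"yaw":7.1,"gripper":3},{"dx":0,"dy":0,"dz":0,"yaw":7.1,"gripper":3},{"dx":0,"dy":0,"dz":0,"yaw":7.1,"gripper":3},{"dx":0,"dy":0,"dz":0,"yaw":7.1,"gripper":3},{"dx":0,"dy":0,"dz":0,"yaw":7.1,"gripper":3},{"dx":0,"dy":0,"dz":0,"yaw":7.1,"gripper":3},{"dx":0,"dy":0,"dz":0,"yaw":7.1,"gripper":3},{"dx":0,"dy":0,"dz":0,"yaw":7.1,"gripper":3},{"dx":0,"dy":0,"dz":0,"yaw":7.1,"gripper":3},{"dx":0,"dy":0,"dz":0,"yaw":7.0,"gripper":3}]'
python3 -c "
from h import *
go(72,145,200)"
```

```text
clock: 1.55
tool_pos: [190.5, 595.2, 222.6]
tcp_rot: [-3.121, 0.361, -0.0]
ft_force: [-0.1, 0.1, -0.6]
grip_width: 0.347
t 1.55 at board -529.0 699.8 222.6 shift cm [60.52 55.01  2.26] heading-board deg -0.44 F board [-0.2  0.1 -0.6] grip 0.347 tz [ 0.  0. -1.]
```

```bash
python3 -m pendant '[{"dx":2.7,"dy":2.5,"dz":0,"yaw":0,"gripper":3},{"dx":2.7,"dy":2.5,"dz":0,"yaw":0,"gripper":3},{"dx":2.7,"dy":2.5,"dz":0,"yaw":0,"gripper":3},{"dx":2.7,"dy":2.5,"dz":0,"yaw":0,"gripper":3},{"dx":2.7,"dy":2.5,"dz":0,"yaw":0,"gripper":3},{"dx":2.7,"dy":2.5,"dz":0,"yaw":0,"gripper":3},{"dx":2.7,"dy":2.5,"dz":0,"yaw":0,"gripper":3},{"dx":2.7,"dy":2.5,"dz":0,"yaw":0,"gripper":3},{"dx":2.7,"dy":2.5,"dz":0,"yaw":0,"gripper":3},{"dx":2.7,"dy":2.5,"dz":0,"yaw":0,"gripper":3},{"dx":2.7,"dy":2.5,"dz":0,"yaw":0,"gripper":3},{"dx":2.7,"dy":2.5,"dz":0,"yaw":-0.4,"gripper":3}]'
python3 -c "
from h import *
go(72,145,200)"
```

```text
clock: 2.55
tool_pos: [440.6, 229.1, 222.9]
tcp_rot: [-3.123, 0.341, -0.001]
ft_force: [-0.5, 0.4, 0.6]
grip_width: 0.345
t 2.55 at board -204.2 397.9 222.9 shift cm [27.48 25.44  2.29] heading-board deg 0.31 F board [-0.5  0.3  0.6] grip 0.345 tz [ 0.001  0.    -1.   ]
```

```bash
python3 -m pendant '[{"dx":2.7,"dy":2.5,"dz":0,"yaw":0,"gripper":3},{"dx":2.7,"dy":2.5,"dz":0,"yaw":0,"gripper":3},{"dx":2.7,"dy":2.5,"dz":0,"yaw":0,"gripper":3},{"dx":2.7,"dy":2.5,"dz":0,"yaw":0,"gripper":3},{"dx":2.7,"dy":2.5,"dz":0,"yaw":0,"gripper":3},{"dx":2.7,"dy":2.5,"dz":0,"yaw":0,"gripper":3},{"dx":2.7,"dy":2.5,"dz":0,"yaw":0,"gripper":3},{"dx":2.7,"dy":2.5,"dz":0,"yaw":0,"gripper":3},{"dx":2.7,"dy":2.5,"dz":0,"yaw":0,"gripper":3},{"dx":2.7,"dy":2.5,"dz":0,"yaw":0,"gripper":3},{"dx":0.5,"dy":0.5,"dz":0,"yaw":0,"gripper":3},{"dx":0,"dy":0,"dz":0,"yaw":0,"gripper":3}]'
python3 -c "
from h import *
go(72,145,40)
s=imaging.snapshot('scene'); cv2.imwrite('pics/s3.png',s['frame'])
s=imaging.snapshot('wrist'); cv2.imwrite('pics/w3.png',s['frame'])"
```

```text
clock: 3.55
tool_pos: [654.5, -80.4, 222.2]
tcp_rot: [3.122, -0.346, 0.002]
ft_force: [-0.7, 1.0, -0.0]
grip_width: 0.344
t 3.55 at board 72.8 143.3 222.2 shift cm [-0.11 -0.18 18.22] heading-board deg 0.11 F board [-0.9  0.8 -0. ] grip 0.344 tz [ 0.001 -0.001 -1.   ]
```

View pics/s3.png

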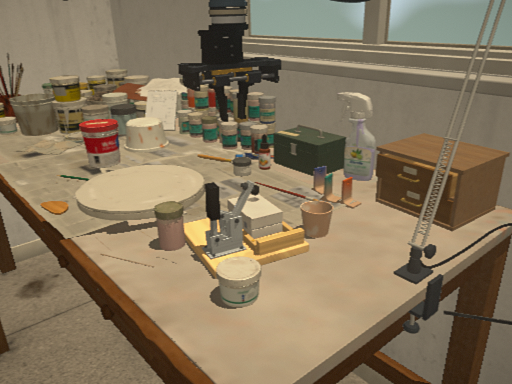

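View pics/w3.png

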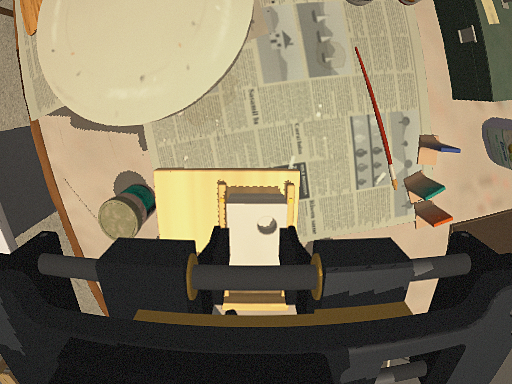

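```bash
python3 -m pendant '[{"dx":-0.1,"dy":0,"dz":3.5,"yaw":0,"gripper":3},{"dx":0,"dy":0,"dz":3.5,"yaw":0,"gripper":3},{"dx":0,"dy":0,"dz":3.5,"yaw":0,"gripper":3},{"dx":0,"dy":0,"dz":3.5,"yaw":0,"gripper":3},{"dx":0,"dy":0,"dz":3,"yaw":0,"gripper":3},{"dx":0,"dy":0,"dz":1.2,"yaw":0,"gripper":3},{"dx":0,"dy":0,"dz":0,"yaw":0,"gripper":3}]'
python3 -c "
from h import *
go(72,80,40)
s=imaging.snapshot('scene'); crop(s,150,115,350,265,4,'pics/s4.png')"
```

```text
clock: 4.23
tool_pos: [648.8, -74.8, 37.5]
tcp_rot: [-3.122, 0.338, 0.013]
ft_force: [-0.0, 0.8, -0.6]
grip_width: 0.35
t 4.23 at board 66.0 147.5 37.5 shift cm [ 0.55  6.75 -0.26] heading-board deg 0.41 F board [-0.2  0.7 -0.6] grip 0.35 tz [-0.008  0.003 -1.   ]
```

View pics/s4.png

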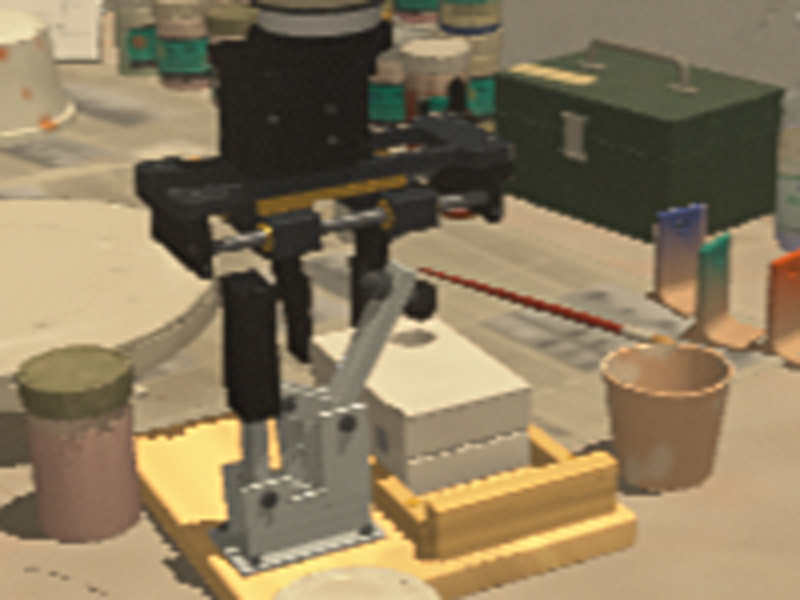

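```bash
python3 -m pendant '[{"dx":0,"dy":0,"dz":0,"yaw":0,"gripper":3},{"dx":0,"dy":0,"dz":0,"yaw":0,"gripper":3}]'
python3 -c "
from h import *
go(72,80,40)"
```

```text
clock: 4.45
tool_pos: [654.0, -77.4, 43.2]
tcp_rot: [3.122, -0.34, 0.007]
ft_force: [-0.9, -0.3, -0.2]
grip_width: 0.34
t 4.45 at board 71.6 146.1 43.2 shift cm [-0.01  6.61  0.32] heading-board deg 0.34 F board [-0.8 -0.5 -0.2] grip 0.34 tz [ 0.004 -0.001 -1.   ]
```

```bash
python3 -m pendant '[{"dx":0,"dy":0.6,"dz":0.2,"yaw":0.3,"gripper":3},{"dx":0,"dy":0.6,"dz":0.2,"yaw":0,"gripper":3},{"dx":0,"dy":0.4,"dz":0,"yaw":0,"gripper":3},{"dx":0,"dy":0.4,"dz":0,"yaw":0,"gripper":3},{"dx":0,"dy":0.4,"dz":0,"yaw":0,"gripper":3},{"dx":0,"dy":0.4,"dz":0,"yaw":0,"gripper":3},{"dx":0,"dy":0.4,"dz":0,"yaw":0,"gripper":3},{"dx":0,"dy":0.4,"dz":0,"yaw":0,"gripper":3},{"dx":0,"dy":0.4,"dz":0,"yaw":0,"gripper":3},{"dx":0,"dy":0.4,"dz":0,"yaw":0,"gripper":3},{"dx":0,"dy":0.4,"dz":0,"yaw":0,"gripper":3},{"dx":0,"dy":0,"dz":0,"yaw":0,"gripper":3}]'
python3 -c "
from h import *
go(72,80,40)
s=imaging.snapshot('top'); crop(s,190,120,350,280,3.7,'pics/t5.png')"
```

```text
clock: 5.45
tool_pos: [642.0, -124.7, 37.0]
tcp_rot: [3.122, -0.349, 0.001]
ft_force: [1.5, 2.2, 1.9]
grip_width: 0.344
t 5.45 at board 70.3 97.3 37.0 shift cm [ 0.17  1.73 -0.3 ] heading-board deg -0.01 F board [1.  2.4 1.9] grip 0.344 tz [ 0.001 -0.    -1.   ]
```

View pics/t5.png

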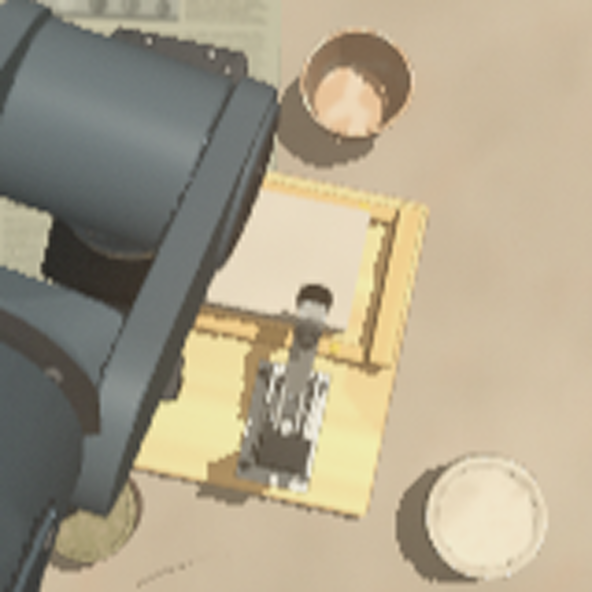

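```bash
python3 -m pendant '[{"dx":0,"dy":0.3,"dz":0,"yaw":0,"gripper":3},{"dx":0,"dy":0.3,"dz":0,"yaw":0,"gripper":3},{"dx":0,"dy":0.3,"dz":0,"yaw":0,"gripper":3},{"dx":0,"dy":0.3,"dz":0,"yaw":0,"gripper":3},{"dx":0,"dy":0.2,"dz":0,"yaw":0,"gripper":3},{"dx":0,"dy":0,"dz":0,"yaw":0,"gripper":3}]'
python3 -c "
from h import *
go(72,80,40)"
python3 -m pendant '[{"dx":0,"dy":0.1,"dz":0,"yaw":0,"gripper":3},{"dx":0,"dy":0.1,"dz":0,"yaw":0,"gripper":3},{"dx":0,"dy":0.1,"dz":0,"yaw":0,"gripper":3},{"dx":0,"dy":0,"dz":0,"yaw":0,"gripper":3}]'
python3 -c "
from h import *
go(72,80,40)"
```

```text
clock: 6.0
tool_pos: [638.6, -137.9, 36.7]
tcp_rot: [-3.122, 0.349, -0.0]
ft_force: [0.6, 3.0, 3.5]
grip_width: 0.348
t 6.0 at board 70.0 83.7 36.7 shift cm [ 0.2   0.37 -0.33] heading-board deg 0.0 F board [-0.1  3.1  3.5] grip 0.348 tz [ 0.  0. -1.]
clock: 6.33
tool_pos: [638.0, -140.5, 36.7]
tcp_rot: [-3.122, 0.349, -0.0]
ft_force: [0.6, 5.1, 3.9]
grip_width: 0.343
t 6.33 at board 70.0 81.0 36.7 shift cm [ 0.2   0.1  -0.33] heading-board deg 0.01 F board [-0.6  5.1  3.9] grip 0.343 tz [ 0.  0. -1.]
```

```bash
python3 -m pendant '[{"dx":0,"dy":0.1,"dz":0,"yaw":0,"gripper":3},{"dx":0,"dy":0.1,"dz":0,"yaw":0,"gripper":3},{"dx":0,"dy":0,"dz":0,"yaw":0,"gripper":3}]'
python3 -m pendant '[{"dx":0,"dy":0.1,"dz":0,"yaw":0,"gripper":3},{"dx":0,"dy":0.1,"dz":0,"yaw":0,"gripper":3},{"dx":0,"dy":0,"dz":0,"yaw":0,"gripper":3}]'
python3 -c "
from h import *
go(72,80,40)"
```

```text
clock: 6.58
tool_pos: [637.9, -140.9, 36.7]
tcp_rot: [-3.119, 0.349, -0.001]
ft_force: [2.3, 8.9, 3.7]
grip_width: 0.344
clock: 6.83
tool_pos: [638.1, -141.0, 36.7]
tcp_rot: [-3.116, 0.35, -0.002]
ft_force: [4.5, 13.6, 4.5]
grip_width: 0.346
t 6.83 at board 70.2 80.6 36.7 shift cm [ 0.18  0.06 -0.33] heading-board deg -0.07 F board [ 1.4 14.3  4.5] grip 0.346 tz [ 0.002  0.005 -1.   ]
```

```bash
python3 -m pendant '[{"dx":0,"dy":0.1,"dz":0,"yaw":0,"gripper":3},{"dx":0,"dy":0.1,"dz":0,"yaw":0,"gripper":3},{"dx":0,"dy":0,"dz":0,"yaw":0,"gripper":3}]'
python3 -c "
from h import *
go(72,80,40)
s=imaging.snapshot('top'); cv2.imwrite('pics/t6.png',cv2.resize(s['frame'][165:225,240:310],None,fx=8,fy=8,interpolation=cv2.INTER_CUBIC))
s=imaging.snapshot('scene'); crop(s,190,175,315,270,5,'pics/s6.png')"
```

```text
clock: 7.08
tool_pos: [638.3, -141.1, 36.7]
tcp_rot: [-3.114, 0.352, -0.003]
ft_force: [7.2, 18.0, 3.8]
grip_width: 0.345
t 7.08 at board 70.4 80.5 36.7 shift cm [ 0.16  0.05 -0.33] heading-board deg -0.13 F board [ 3.1 19.1  3.8] grip 0.345 tz [ 0.003  0.008 -1.   ]
```

View pics/t6.png

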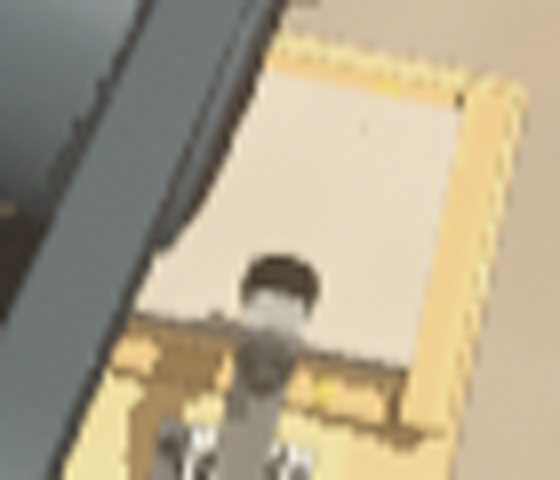

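View pics/s6.png

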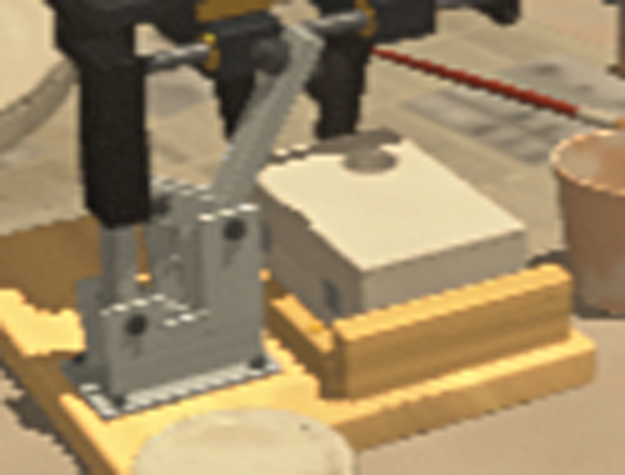

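```bash
python3 -m pendant '[{"dx":0,"dy":-0.5,"dz":0,"yaw":0,"gripper":3},{"dx":0,"dy":-1.5,"dz":0,"yaw":0,"gripper":3},{"dx":0,"dy":-2,"dz":0,"yaw":0,"gripper":1.5},{"dx":0,"dy":-0.5,"dz":-2,"yaw":0,"gripper":0},{"dx":0,"dy":0,"dz":-3.5,"yaw":0,"gripper":0},{"dx":0,"dy":0,"dz":-3.5,"yaw":0,"gripper":0},{"dx":0,"dy":0,"dz":-3.5,"yaw":0,"gripper":0},{"dx":0,"dy":0,"dz":-3.5,"yaw":0,"gripper":0},{"dx":0,"dy":0,"dz":-2,"yaw":0,"gripper":0},{"dx":0,"dy":0,"dz":0,"yaw":0,"gripper":0}]'
python3 -c "
from h import *
go(-15,0,210)"
```

```text
clock: 8.02
tool_pos: [649.4, -104.4, 222.2]
tcp_rot: [3.118, -0.349, 0.016]
ft_force: [-0.2, 0.1, 0.5]
grip_width: 0.003
t 8.02 at board 73.1 118.8 222.2 shift cm [-8.83 11.87  1.17] heading-board deg 0.0 F board [-0.2  0.   0.5] grip 0.003 tz [ 0.01  -0.005 -1.   ]
```

```bash
python3 -m pendant '[{"dx":0,"dy":0,"dz":0,"yaw":7.1,"gripper":0},{"dx":0,"dy":0,"dz":0,"yaw":7.1,"gripper":0},{"dx":0,"dy":0,"dz":0,"yaw":7.1,"gripper":0},{"dx":0,"dy":0,"dz":0,"yaw":7.1,"gripper":0},{"dx":0,"dy":0,"dz":0,"yaw":7.1,"gripper":0},{"dx":0,"dy":0,"dz":0,"yaw":7.1,"gripper":0},{"dx":0,"dy":0,"dz":0,"yaw":7.1,"gripper":0},{"dx":0,"dy":0,"dz":0,"yaw":7.1,"gripper":0},{"dx":0,"dy":0,"dz":0,"yaw":7.1,"gripper":0},{"dx":0,"dy":0,"dz":0,"yaw":7.1,"gripper":0},{"dx":0,"dy":0,"dz":0,"yaw":7.1,"gripper":0},{"dx":0,"dy":0,"dz":0,"yaw":7.1,"gripper":0}]'
python3 -m pendant '[{"dx":0,"dy":0,"dz":0,"yaw":4.8,"gripper":0},{"dx":0,"dy":0,"dz":0,"yaw":0,"gripper":0}]'
python3 -c "
from h import *
go(-15,0,200)
s=imaging.snapshot('scene'); crop(s,150,115,350,265,4,'pics/s7.png')
s=imaging.snapshot('top'); crop(s,190,120,350,280,3.7,'pics/t7.png')"
```

```text
clock: 9.02
tool_pos: [645.3, -103.1, 214.5]
tcp_rot: [2.052, -2.374, -0.003]
ft_force: [-0.6, 0.2, 1.0]
grip_width: 0.007
clock: 9.18
tool_pos: [645.4, -103.1, 214.6]
tcp_rot: [1.957, -2.454, -0.003]
ft_force: [0.4, 0.0, 0.3]
grip_width: 0.009
t 9.18 at board 68.9 119.2 214.6 shift cm [11.93  8.37  1.5 ] heading-board deg -90.09 F board [0.4 0.1 0.3] grip 0.009 tz [-0.004 -0.    -1.   ]
```

View pics/s7.png

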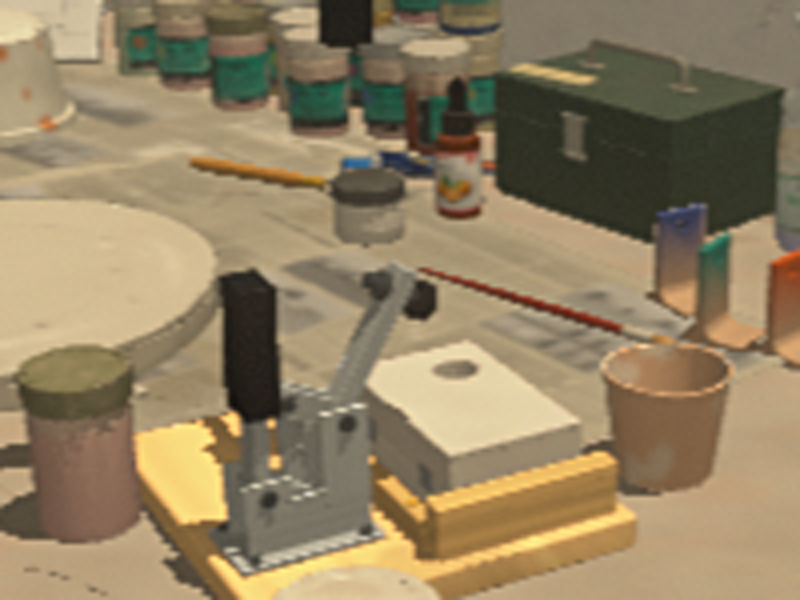

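```bash
python3 -m pendant '[{"dx":2.4,"dy":1.7,"dz":0,"yaw":0,"gripper":0},{"dx":2.4,"dy":1.7,"dz":0,"yaw":0,"gripper":0},{"dx":2.4,"dy":1.7,"dz":0,"yaw":0,"gripper":0},{"dx":2.4,"dy":1.7,"dz":0,"yaw":0,"gripper":0},{"dx":2.3,"dy":1.6,"dz":0,"yaw":0,"gripper":0},{"dx":0,"dy":0,"dz":0,"yaw":0,"gripper":0},{"dx":0,"dy":0,"dz":0,"yaw":0,"gripper":0}]'
python3 -c "
from h import *
go(-15,0,120)
s=imaging.snapshot('scene'); crop(s,150,65,350,215,4,'pics/s8.png')
s=imaging.snapshot('wrist'); cv2.imwrite('pics/w8.png',s['frame'])"
```

```text
clock: 9.87
tool_pos: [537.4, -201.2, 216.3]
tcp_rot: [1.959, -2.455, -0.001]
ft_force: [0.6, -0.0, -0.1]
grip_width: 0.003
t 9.87 at board -14.8 -0.4 216.3 shift cm [-0.04  0.01  9.63] heading-board deg -90.07 F board [ 0.5  0.1 -0.1] grip 0.003 tz [-0.001  0.    -1.   ]
```

View pics/s8.png

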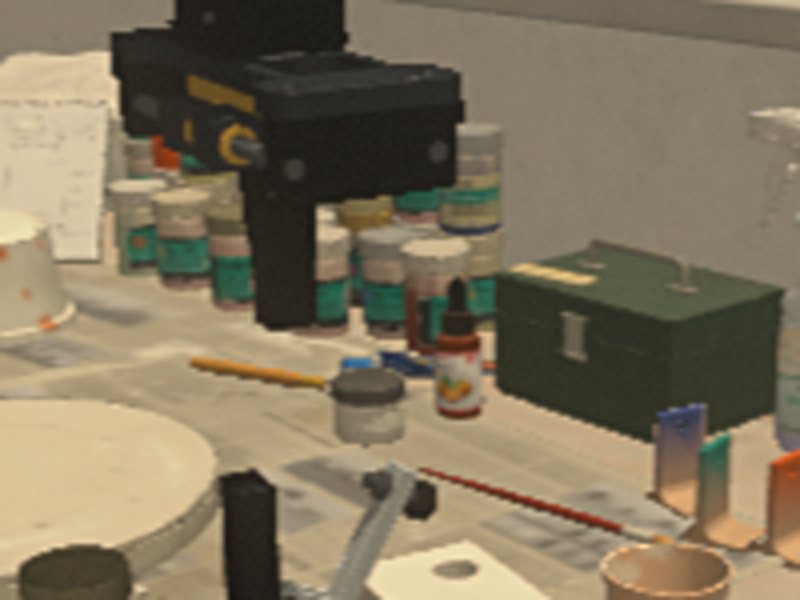

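View pics/w8.png

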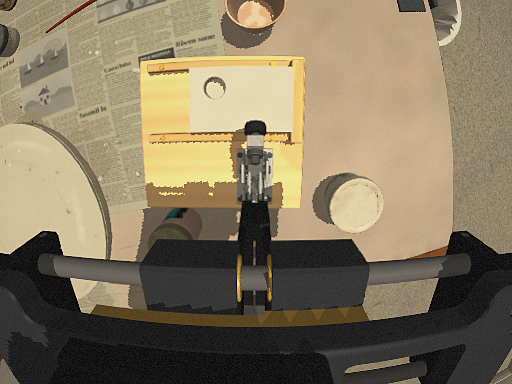

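```bash
python3 -m pendant '[{"dx":0,"dy":0,"dz":2,"yaw":0,"gripper":0},{"dx":0,"dy":0,"dz":2,"yaw":0,"gripper":0},{"dx":0,"dy":0,"dz":2,"yaw":0,"gripper":0},{"dx":0,"dy":0,"dz":0,"yaw":0,"gripper":0},{"dx":0,"dy":0,"dz":0,"yaw":0,"gripper":0}]'
python3 -c "
from h import *
go(-15,0,120)
s=imaging.snapshot('scene'); crop(s,150,95,350,245,4,'pics/s9.png')"
```

```text
clock: 10.38
tool_pos: [538.5, -199.0, 155.6]
tcp_rot: [1.963, -2.452, -0.004]
ft_force: [-0.6, -0.3, 0.7]
grip_width: 0.006
t 10.38 at board -14.2 2.0 155.6 shift cm [0.2  0.08 3.56] heading-board deg -89.87 F board [-0.5 -0.4  0.7] grip 0.006 tz [-0.002  0.001 -1.   ]
```

View pics/s9.png

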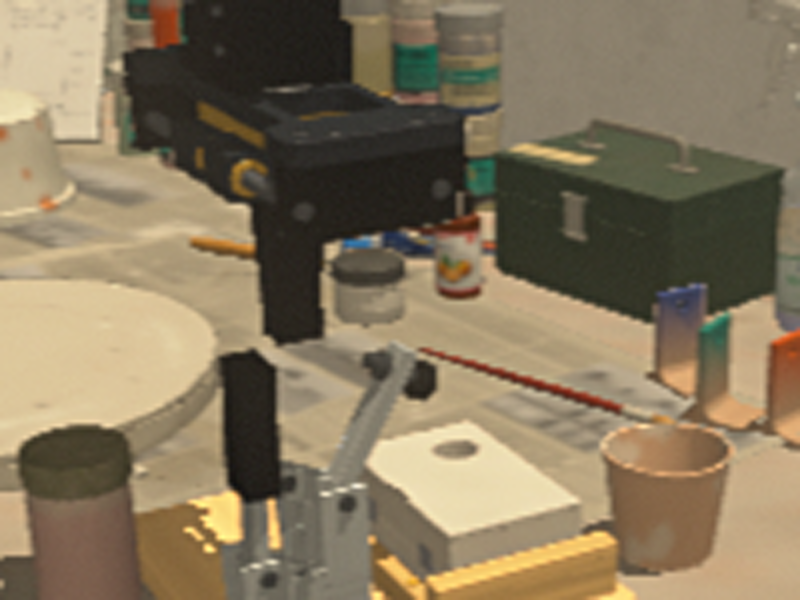

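```bash
python3 - <<'E'
from h import *
s=imaging.snapshot("scene");p=np.load("board.npy");c,s_=np.cos(p[2]),np.sin(p[2])
W=lambda x,y,z:[p[0]+c*x-s_*y,p[1]+s_*x+c*y,z]
L=[(-14.2+a,2+b,155.6) for a,b in [(-9.5,-15),(9.5,-15),(9.5,15),(-9.5,15)]]+[(-37.5+a,b,150) for a,b in [(-9,-13),(9,-13),(9,13),(-9,13)]]
im=cv2.resize(s["frame"][130:205,190:270],None,fx=8,fy=8,interpolation=cv2.INTER_CUBIC)
for i,q in enumerate(proj(s,[W(*l) for l in L])):
    u=tuple(int(a) for a in (q-[190,130]+.5)*8);cv2.circle(im,u,3,(0,0,255) if i<4 else (0,255,0),-1)
cv2.imwrite("pics/s10.png",im)
E
```

```text
(no output)
```

View pics/s10.png

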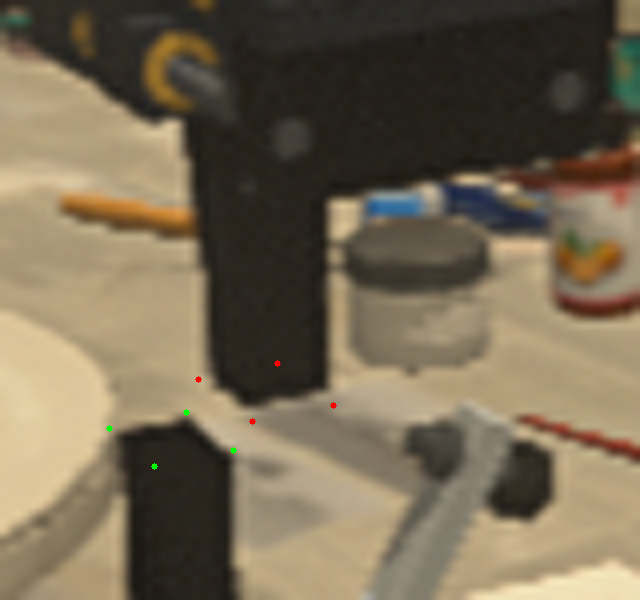

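```bash
python3 -m pendant '[{"dx":0,"dy":-0.3,"dz":1.2,"yaw":0,"gripper":0},{"dx":0,"dy":0,"dz":1.2,"yaw":0,"gripper":0},{"dx":0,"dy":0,"dz":1.0,"yaw":0,"gripper":0},{"dx":0,"dy":0,"dz":0,"yaw":0,"gripper":0},{"dx":0,"dy":0,"dz":0,"yaw":0,"gripper":0}]'
python3 - <<'E'
from h import *
go(-20,0,120)
for th in np.arange(0,1.46,.1).tolist()+[1.455]:
    f=np.radians(88.6)+th
    print(round(th,2),*[round(v,1) for s in(70,) for v in(-40+s*np.cos(f)+9*np.sin(f)+9.5,50+s*np.sin(f)-9*np.cos(f))])
s=imaging.snapshot('scene'); crop(s,150,115,350,265,4,'pics/s11.png')
E
```

```text
clock: 10.9
tool_pos: [541.1, -200.8, 122.1]
tcp_rot: [1.961, -2.454, -0.002]
ft_force: [0.1, 0.4, 0.0]
grip_width: 0.01
t 10.9 at board -11.2 0.8 122.1 shift cm [0.08 0.88 0.21] heading-board deg -89.99 F board [0.1 0.4 0. ] grip 0.01 tz [-0.001  0.001 -1.   ]
0.0 -19.8 119.8
0.1 -26.8 120.5
0.2 -33.9 120.5
0.3 -40.9 119.8
0.4 -47.8 118.4
0.5 -54.5 116.4
0.6 -61.1 113.6
0.7 -67.3 110.3
0.8 -73.1 106.3
0.9 -78.5 101.8
1.0 -83.4 96.7
1.1 -87.8 91.2
1.2 -91.6 85.3
1.3 -94.9 79.0
1.4 -97.4 72.4
1.46 -98.6 68.7
```

View pics/s11.png

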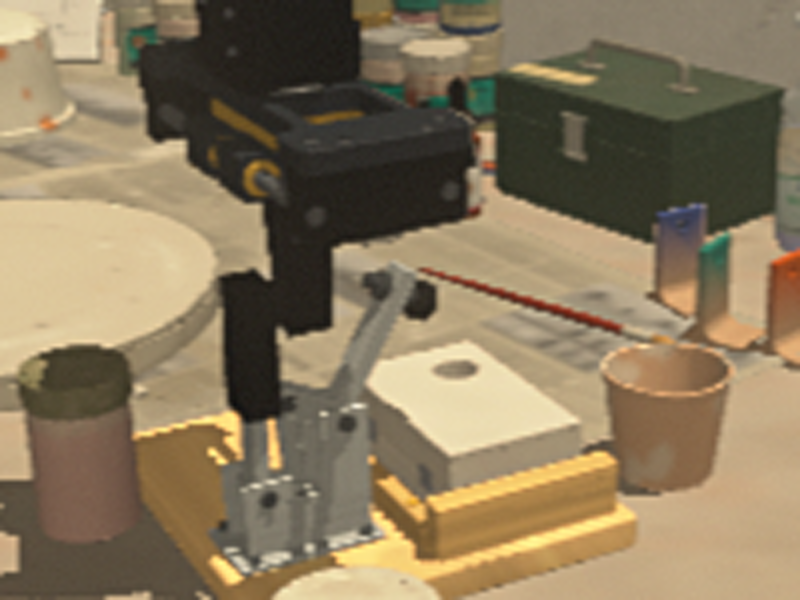

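```bash
python3 -m pendant '[{"dx":0,"dy":0.4,"dz":0.1,"yaw":0,"gripper":0},{"dx":0,"dy":0.4,"dz":0.1,"yaw":0,"gripper":0},{"dx":0,"dy":0.4,"dz":0,"yaw":0,"gripper":0},{"dx":0,"dy":0.4,"dz":0,"yaw":0,"gripper":0},{"dx":0,"dy":0.4,"dz":0,"yaw":0,"gripper":0},{"dx":0,"dy":0.4,"dz":0,"yaw":0,"gripper":0},{"dx":0,"dy":0.4,"dz":0,"yaw":0,"gripper":0},{"dx":0,"dy":0.2,"dz":0,"yaw":0,"gripper":0},{"dx":0,"dy":0,"dz":0,"yaw":0,"gripper":0},{"dx":0,"dy":0,"dz":0,"yaw":0,"gripper":0}]'
python3 - <<'E'
from h import *
go(-54.5,0,116.4)
s=imaging.snapshot('scene'); crop(s,150,115,350,265,4,'pics/s12.png')
E
```

```text
clock: 11.78
tool_pos: [516.3, -195.7, 121.9]
tcp_rot: [-1.955, 2.451, -0.015]
ft_force: [7.2, 0.4, -2.6]
grip_width: 0.003
t 11.78 at board -36.5 0.3 121.9 shift cm [0.03 1.81 0.53] heading-board deg -90.09 F board [ 6.9  2.  -2.6] grip 0.003 tz [ 0.011 -0.004 -1.   ]
```

View pics/s12.png

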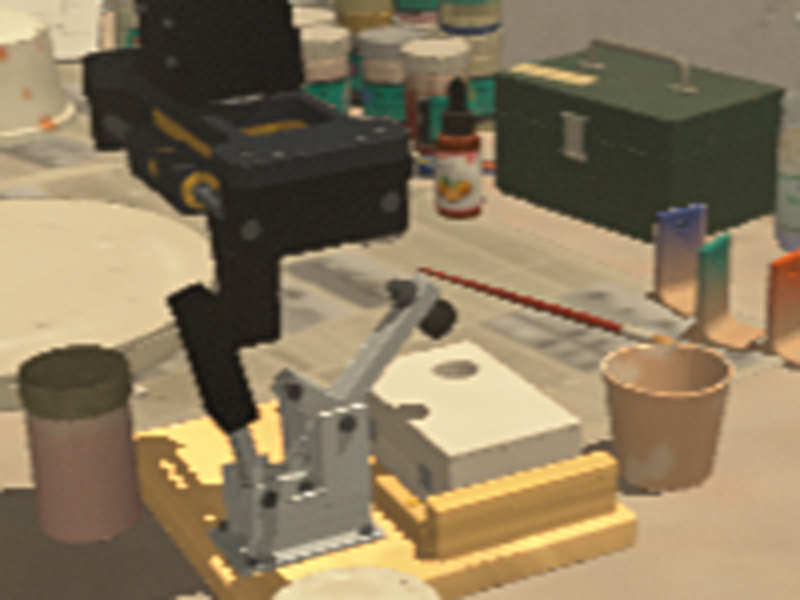

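```bash
python3 -m pendant '[{"dx":0,"dy":0.4,"dz":0.1,"yaw":0,"gripper":0},{"dx":0,"dy":0.4,"dz":0.1,"yaw":0,"gripper":0},{"dx":0,"dy":0.4,"dz":0.1,"yaw":0,"gripper":0},{"dx":0,"dy":0.4,"dz":0.1,"yaw":0,"gripper":0},{"dx":0,"dy":0.3,"dz":0.2,"yaw":0,"gripper":0},{"dx":0,"dy":0.3,"dz":0.2,"yaw":0,"gripper":0},{"dx":0,"dy":0.3,"dz":0.2,"yaw":0,"gripper":0},{"dx":0,"dy":0.3,"dz":0.2,"yaw":0,"gripper":0},{"dx":0,"dy":0.3,"dz":0.2,"yaw":0,"gripper":0},{"dx":0,"dy":0.3,"dz":0.2,"yaw":0,"gripper":0},{"dx":0,"dy":0.3,"dz":0.2,"yaw":0,"gripper":0},{"dx":0,"dy":0,"dz":0,"yaw":0,"gripper":0}]'
python3 - <<'E'
from h import *
go(-83.4,0,96.7)
s=imaging.snapshot('scene'); crop(s,150,115,350,265,4,'pics/s13.png')
E
```

```text
clock: 12.83
tool_pos: [479.4, -187.6, 104.9]
tcp_rot: [-1.957, 2.452, -0.015]
ft_force: [4.1, 0.8, 8.2]
grip_width: 0.001
t 12.83 at board -74.3 0.1 104.9 shift cm [0.   0.92 0.81] heading-board deg -90.06 F board [3.8 1.7 8.2] grip 0.001 tz [ 0.009 -0.004 -1.   ]
```

View pics/s13.png

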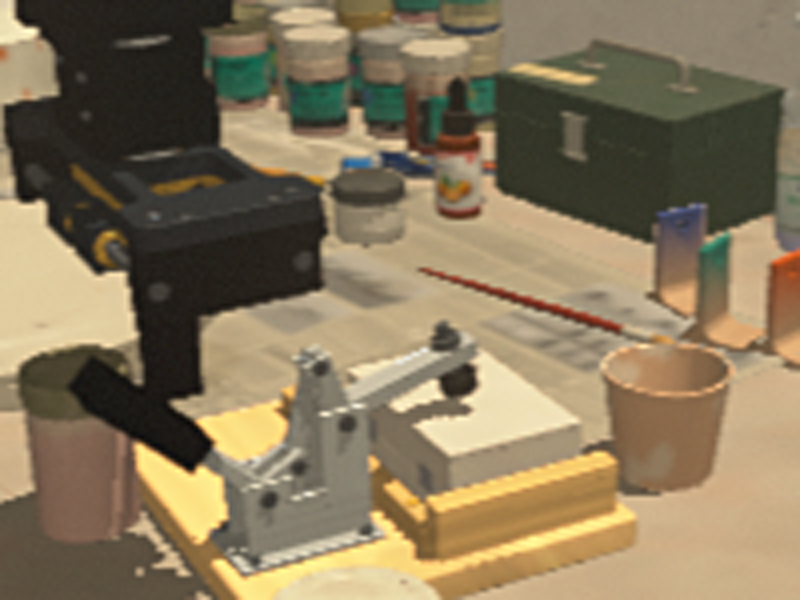

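```bash
python3 -m pendant '[{"dx":0,"dy":0.3,"dz":0.25,"yaw":0,"gripper":0},{"dx":0,"dy":0.25,"dz":0.25,"yaw":0,"gripper":0},{"dx":0,"dy":0.25,"dz":0.3,"yaw":0,"gripper":0},{"dx":0,"dy":0.2,"dz":0.3,"yaw":0,"gripper":0},{"dx":0,"dy":0.2,"dz":0.3,"yaw":0,"gripper":0},{"dx":0,"dy":0.2,"dz":0.3,"yaw":0,"gripper":0},{"dx":0,"dy":0.2,"dz":0.3,"yaw":0,"gripper":0},{"dx":0,"dy":0.15,"dz":0.3,"yaw":0,"gripper":0},{"dx":0,"dy":0.1,"dz":0.3,"yaw":0,"gripper":0},{"dx":0,"dy":0.1,"dz":0.3,"yaw":0,"gripper":0},{"dx":0,"dy":0.1,"dz":0.2,"yaw":0,"gripper":0},{"dx":0,"dy":0,"dz":0,"yaw":0,"gripper":0}]'
python3 - <<'E'
from h import *
go(-97.4,0,70)
s=imaging.snapshot('scene'); crop(s,150,115,350,265,4,'pics/s14.png')
E
```

```text
clock: 13.88
tool_pos: [454.6, -180.9, 70.6]
tcp_rot: [1.96, -2.454, -0.005]
ft_force: [-0.1, 0.3, -0.7]
grip_width: 0.006
t 13.88 at board -100.0 1.1 70.6 shift cm [ 0.11 -0.26  0.06] heading-board deg -89.99 F board [-0.1  0.3 -0.7] grip 0.006 tz [-0.003  0.002 -1.   ]
```

View pics/s14.png

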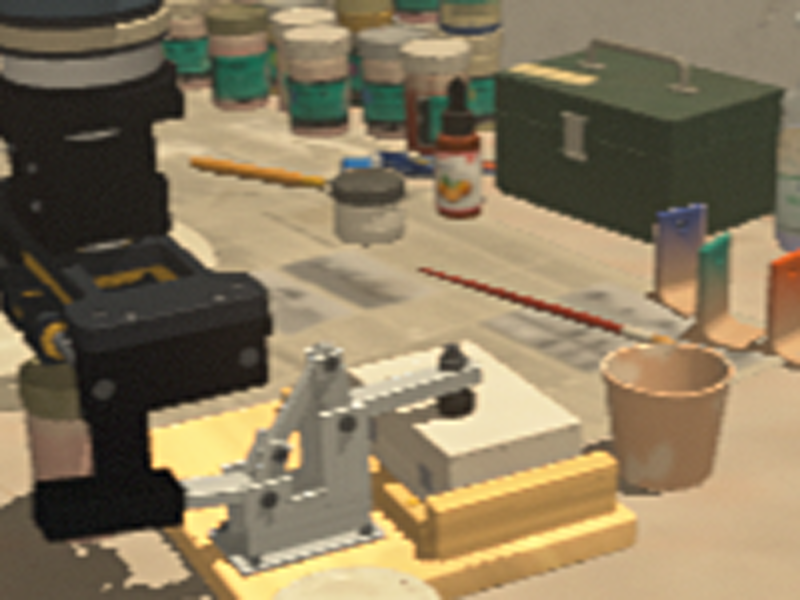

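```bash
python3 -m pendant '[{"dx":0,"dy":0,"dz":-1,"yaw":0,"gripper":0},{"dx":0,"dy":0,"dz":-2.5,"yaw":0,"gripper":0},{"dx":0,"dy":0,"dz":-3,"yaw":0,"gripper":0},{"dx":0,"dy":0,"dz":-3,"yaw":0,"gripper":0},{"dx":0,"dy":0,"dz":-3,"yaw":0,"gripper":0},{"dx":0,"dy":0,"dz":-2,"yaw":0,"gripper":0},{"dx":0,"dy":0,"dz":0,"yaw":0,"gripper":0},{"dx":0,"dy":0,"dz":0,"yaw":0,"gripper":0},{"dx":0,"dy":0,"dz":0,"yaw":0,"gripper":0}]'
python3 - <<'E'
from h import *
go(-97.4,0,70)
s=imaging.snapshot('scene'); p=np.load("board.npy");c,s_=np.cos(p[2]),np.sin(p[2])
W=lambda x,y,z:[p[0]+c*x-s_*y,p[1]+s_*x+c*y,z]
im=cv2.resize(s["frame"][165:315,150:350],None,fx=4,fy=4,interpolation=cv2.INTER_CUBIC)
for q in proj(s,[W(-113,0,69.3),W(-40-100*.99,0,64),W(107,-40,63),W(37,-40,63)]): cv2.circle(im,tuple(int(a) for a in (q-[150,165]+.5)*4),3,(0,0,255),-1)
cv2.imwrite('pics/s15.png',im)
s=imaging.snapshot('top'); crop(s,190,120,350,280,3.7,'pics/t15.png')
E
```

```text
clock: 14.68
tool_pos: [455.3, -181.2, 216.4]
tcp_rot: [1.961, -2.454, -0.001]
ft_force: [-0.0, -0.3, -0.1]
grip_width: 0.005
t 14.68 at board -99.2 1.0 216.4 shift cm [ 0.1  -0.19 14.64] heading-board deg -89.99 F board [ 0.  -0.3 -0.1] grip 0.005 tz [-0.001  0.    -1.   ]
```

View pics/s15.png

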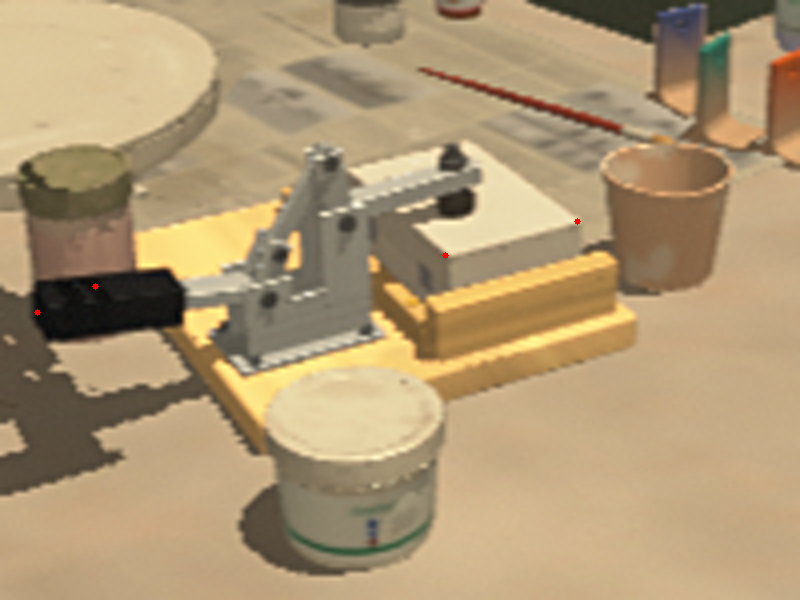

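View pics/t15.png

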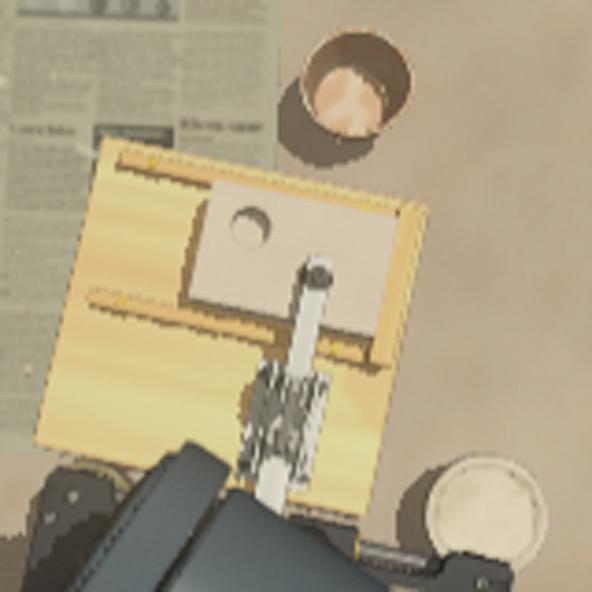

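```bash
python3 -c "
from station import ticket
print(ticket.close_job())"
```

```text
the job is handed in; nothing more can be done
None
```

The mould is home against the end stop and the clamp is locked with its rubber foot on top of it. I handed the job in at about 14.8 s.

- **Mould:** I pushed it along the channel with the fingers. It stopped moving while the push force rose from 5 N to 19 N. The last pictures show it flush with the stop. The fingers stopped about 1 mm before the expected position, which is within the calibration error.
- **Clamp:** I pushed the handle back and down with shut fingers. The force fell to zero past the dead point, and in the last scene picture the handle matches its predicted locked position. The foot sits on the mould's top, but I had no way to measure the 8 N it bears with.
- **Other objects:** The jar, tub and cup stand where they were in the last pictures. The robot was clear of everything, 216 mm above the table, with about 0 N at the wrist.

The first move command was refused because each row needs all five keys, and nothing moved. No other check failed or disagreed.

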